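# Load the tape holder on the packing table

## Task

Take the wide roll of packing tape out of the plywood cradle and hang it on the holder's horizontal rod, then push the grey end cap fully home on the end of the rod so the roll cannot come off. Leave the narrow roll where it is in the cradle.

Things in the scene. Friction and masses are not known exactly. Their poses are not given: they have to be found in the camera images.
- wide_roll_center (a point): Centre of the wide brown tape roll to hang: rigid, 130 mm diameter, 48 mm wide, 76 mm hole right through, 350 g. Stands on its rim in a plywood cradle, top 142 mm above the table; pinch its flat sides from above, near the top of the rim. y = hole's axis, level, within 20 deg of world y at first; x and z turn as it rolls.
- narrow_roll_center (a point): Centre of the narrow tape roll, to be left alone: 130 mm diameter, 76 mm hole, only 24 mm wide; y = hole's axis. It stands in the same cradle in line with the wide roll, 120 mm from it, either one nearer the table's middle. The cradle: two strips 25 mm high, 80 mm apart, along the rolls' axis.
- rod_tip (a point): Centre of the free end of the holder's fixed level steel rod: 30 mm diameter, 170 mm long, axis 130 mm above the table. y runs from the free end along the rod to a dark upright 60 mm wide, 155 mm high; z up. y is within 20 deg of world y. Base plate under the rod 12 mm high. A hung roll rests on the rod by the top of its hole, centre 23 mm below the axis.
- cap_center (a point): Centre of the grey end cap, half-way up its 108 mm, 120 g. Upright block 70 (x) x 50 (y) x 70 mm high; on it a grip tab 32 (x) x 36 (y) x 38 mm high. Blind hole, 50 mm diameter, 42 deep, in the +y face, axis along y, 19 mm below this point. +y at first within 20 deg of world +y. Home: rod end meets hole bottom, this point 17 mm past rod_tip along +y; let go, it hangs 10 mm lower.
Not all that is in view belongs to the job. What is shaped like the part that bears cap_center but pink is not meant.

How it is judged:
By the outcome, as a careful person would: the job done as asked, in the order asked, and still so for the second after the job is handed in, with the robot touching nothing.
It also fails if it takes over 58 s, if anything falls off the work surface, if the arm or the gripper's body presses on something with over 40 N, if the wrist force passes 120 N, or if a joint passes its speed limit or range.

## Robot

A 6-joint arm with a two-finger parallel gripper is mounted at the origin on the work surface. World frame = base frame: x ahead of the robot, y to its left, z up, the work surface at z = 0. Lengths are in m, angles in rad, forces in N, time in s.
With the tool pointing down it reaches from about 0.35 to 0.975 m from the base axis. Payload 4.9 kg.
Tool frame: the origin (TCP) lies at the very end of the fingers, on their centre line; the grasp point (between the pads) lies 19 mm behind it; x points along the fingers, y is the direction in which the jaws open and shut, and the axes are right-handed (so a half turn about x gives the same grasp; the last joint's range is limited). The gripper opens to 85 mm and grips with 20 to 120 N. Pads are 22 mm wide; open, the fingers measure 114 mm over their backs; the gripper's body (76 mm by 85 mm) begins 54 mm behind the grasp point. The pads swing forward as they close: fully open they stand 13 mm farther back than shut.
Start: joints at [-1.408, 0.053, 1.613, -0, 1.476, -0.119], TCP at [0.174, -0.6, 0.231] pointing down, gripper open.
Joint ranges: [-3.01, 3.01], [-1.01, 2.22], [0.06, 2.58], [-1.02, 4.17], [0.09, 2.62], [-3.14, 3.14]. Speed limits (rad/s): [2.57, 2.57, 3.14, 3.14, 3.14, 3.14].

## Interface

Orientations are given as a unit quaternion [w, x, y, z].
In Python, from plant import manip gives the robot as it stands.
- The arm moves only by the tool play_rows, never from a script. Its argument "plan" is a list of rows, each a list of 5 numbers: the shift along the tool's x, y, z in mm, then the turn about the tool's x in rad, then the closure, from -1 (fully open) to 1 (shut). A call has 1 to 8 rows; each row is the pose to reach, as a shift and turn from the pose commanded when the call began, along the tool's axes at that moment; what a row does not reach only later rows make up. A row lasts 1/8 s, in which the tool goes at most 62.5 mm and 10.7 degrees, less where a joint would pass 70% of its speed; a pose out of reach is approached as far as the arm can. A call with a gripper value outside its range is refused whole. The fingers move at their own pace and stop on an object; the grip force is fixed at half the most. Time passes only in rows, so rows that repeat a pose let the fingers close. It gives the time, the measured TCP pose, the force and the opening at its end, in the units of the state.
- manip.state(): the state, without advancing time (a new reading comes with each control period).
- manip.grab_frame(name): name is "scene" or "top" or "wrist"; returns a dict with "img" (400x640x3 uint8, red, green, blue), "range_z" (400x640 float32, m along the optical axis (not along the pixel's ray), 0 where there is no reading), "fx", "fy", "cx", "cy" (pixels), "origin" and "rotation" of the camera in the world. Camera axes: x right, y up, looking along -z (the intrinsics and any distortion apply to the point x, -y, -z); pixel columns grow to the right and rows downward; lengths in m; the calibration is good to about 2 mm. A picture is of the moment at which its call begins.
- manip.job_done(): hands the job in, once; it reports no verdict.
The state is a dict: "time": time; "joint_pos": joint angles; "joint_vel": joint speeds; "joint_efforts": joint torques, N m; "tool_pos": TCP position; "tool_rot": TCP orientation; "contact_force": force on the tool from outside, world axes, zero at the start; "ft_torque": the same for the moment, N m; "gripper_width": opening from 0.0 (shut) to 1.0 (fully open).
Only numpy, scipy, OpenCV 4.12 (cv2) and the standard library are available. Lean on these libraries where they do the work, as an engineer would, in place of code of your own. Each camera call takes 0.05 s, during which the arm holds its last target. There are 200 camera calls.

## Working session

There is one attempt and no reset: what is moved stays moved. The work goes in short steps, Python scripts to look and compute and a tool call to move; the robot and the scene stay as the last step left them, time stands still between calls to the robot, and variables do not carry over. Pictures are saved under pics/ and viewed, about 8 in all and at most 12, crops included, and the job is handed in when it is done.

Besides the shell and the picture viewer there is one more tool, called as name(argument=value, ...), one argument or row to a line, values as JSON. play_rows: Moves the arm, as the interface text tells. Its arguments: {"type":"object","properties":{"plan":{"type":"array"}},"required":["plan"]}

```bash
mkdir -p pics; ls
cat > h.py <<'E'
import numpy as np, cv2
from plant import manip
def grab(n,save=None):
    f=manip.grab_frame(n)
    if save: cv2.imwrite('pics/'+save,f['img'][:,:,::-1])
    v,u=np.mgrid[0:400,0:640]; z=f['range_z']
    c=np.stack([(u-f['cx'])/f['fx']*z,-(v-f['cy'])/f['fy']*z,-z],-1)
    P=c@np.array(f['rotation']).T+np.array(f['origin']); P[z==0]=np.nan
    return f,P
E
python3 - <<'E'
from h import *
s=manip.state(); print(s)
ims=[]
for n in ['scene','top']:
    f,P=grab(n); np.savez('/tmp/'+n,P=P,img=f['img']); ims.append(f['img'][:,:,::-1])
    print({k:f[k] for k in f if k not in('img','range_z')})
    cv2.imwrite(f'pics/{n}0.png',ims[-1])
E
```

```text
pics
{'time': 0.0, 'joint_pos': array([-1.40801580e+00,  5.33403370e-02,  1.61430676e+00,  1.48555109e-06,
        1.47596807e+00, -1.18990047e-01]), 'joint_vel': array([ 1.59815969e-03, -2.53962016e-03,  5.08405093e-04, -7.17629190e-05,
        1.17275717e-03, -4.67051369e-04]), 'joint_efforts': array([ 9.46011933e-04, -3.93679047e+01, -3.70179069e+01,  6.44507978e-06,
        7.11264423e-03, -5.36170489e-06]), 'tool_pos': array([ 0.17369118, -0.59973526,  0.23006562]), 'tool_rot': array([-0.09857671, -0.70008534, -0.10000652,  0.7001156 ]), 'contact_force': array([-0.14739799,  0.15882306,  1.25051983]), 'ft_torque': array([-0.02325772,  0.0034993 , -0.01908912]), 'gripper_width': 1.000406844053887}Traceback (most recent call last):
  File "<stdin>", line 5, in <module>
  File "h.py", line 8, in grab
    P=c@np.array(f['rotation']).T+np.array(f['origin']); P[z==0]=np.nan
      ~^~~~~~~~~~~~~~~~~~~~~~~~~~
ValueError: matmul: Input operand 1 has a mismatch in its core dimension 0, with gufunc signature (n?,k),(k,m?)->(n?,m?) (size 4 is different from 3)
```

```bash
cat > h.py <<'E'
import numpy as np, cv2
from scipy.spatial.transform import Rotation as Rn
from plant import manip
def R(q): return Rn.from_quat(np.roll(q,-1)).as_matrix()
def grab(n,save=None):
    f=manip.grab_frame(n)
    if save: cv2.imwrite('pics/'+save,f['img'][:,:,::-1])
    v,u=np.mgrid[0:400,0:640]; z=f['range_z']
    c=np.stack([(u-f['cx'])/f['fx']*z,-(v-f['cy'])/f['fy']*z,-z],-1)
    P=c@R(f['rotation']).T+np.array(f['origin']); P[z==0]=np.nan
    return f,P
E
python3 - <<'E'
from h import *
s=manip.state(); print(R(s['tool_rot']).round(3))
for n in ['scene','top']:
    f,P=grab(n,n+'0.png'); np.savez('/tmp/'+n,P=P,img=f['img'])
    print({k:f[k] for k in f if k not in('img','range_z')})
E
```

```text
[[-0.     0.278 -0.961]
 [ 0.002 -0.961 -0.278]
 [-1.    -0.002 -0.   ]]
{'fx': 443.38532282795995, 'fy': 443.38532282795995, 'cx': 316.81990269857397, 'cy': 201.92134773338728, 'origin': array([1.0481736 , 0.12571889, 0.87047551]), 'rotation': array([0.56332299, 0.16693226, 0.23574786, 0.77409546])}
{'fx': 409.8895625624487, 'fy': 409.8895625624487, 'cx': 320.57390673013947, 'cy': 200.37264472032064, 'origin': array([ 0.42903024, -0.03707439,  0.92763658]), 'rotation': array([-0.70410748, -0.05271366,  0.04511414,  0.70669558])}
```

View pics/scene0.png

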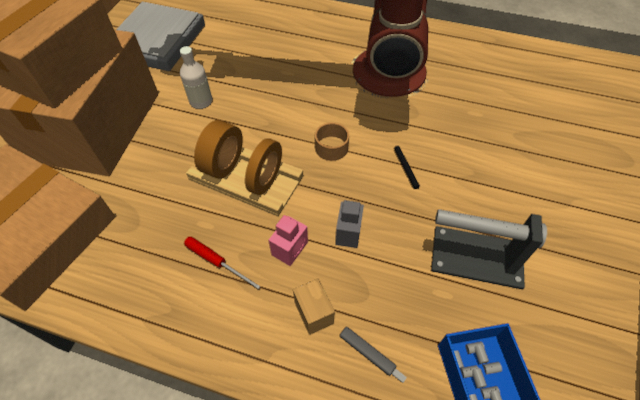

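View pics/top0.png

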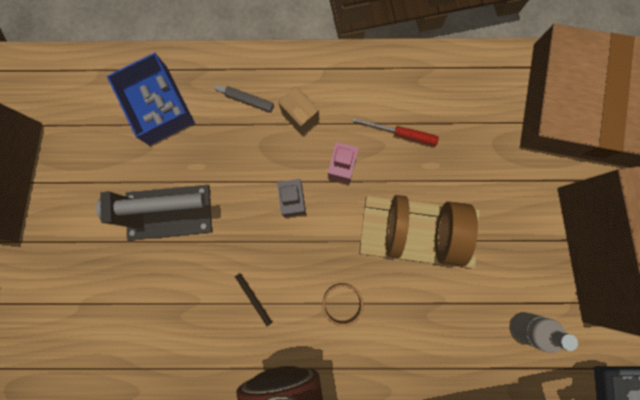

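Run:
```python
from h import *
A=[np.load(f'/tmp/{n}.npz') for n in('top','scene')]
Pt=A[0]['P']; Ps=A[1]['P']
def box(P,u0,u1,v0,v1,z0,z1):
    p=P[v0:v1,u0:u1].reshape(-1,3); return p[(p[:,2]>z0)&(p[:,2]<z1)]
def rect(p,name):
    r=cv2.minAreaRect((p[:,:2]*1000).astype(np.float32)); print(name,len(p),np.round(r[0],1),np.round(r[1],1),round(r[2],1),'z',np.nanpercentile(p[:,2],[5,50,95]).round(4))
rect(box(Pt,430,485,195,275,.12,.16),'wide top')
rect(box(Pt,380,415,190,265,.12,.16),'narrow top')
rect(box(Pt,355,485,190,272,.015,.03),'cradle')
rect(box(Pt,273,310,175,220,.1,.115),'tab top')
rect(box(Pt,273,310,175,220,.065,.075),'block top')
rect(box(Pt,113,215,185,245,.135,.15),'rod top')
rect(box(Pt,113,215,185,245,.13,.15),'rod top')
rect(box(Pt,95,130,185,235,.150,.16),'upright top')
rect(box(Pt,95,225,175,245,.009,.02),'base')
print('table',np.nanmedian(Pt[270:300,180:230,2]), np.nanmedian(Ps[270:300,100:150,2]))
rect(box(Ps,330,370,195,250,.1,.115),'S tab top')
rect(box(Ps,430,530,205,245,.135,.15),'S rod top')
rect(box(Ps,190,245,115,180,.12,.16),'S wide top')
rect(box(Ps,245,290,135,195,.12,.16),'S narrow top')
rect(box(Ps,515,550,205,285,.150,.16),'S upr')
```

```text
wide top 1295 [ 477.7 -303.6] [48.9 96.7] 82.1 z [0.1222 0.1359 0.1414]
narrow top 638 [ 493.4 -185.2] [24.6 98.4] 82.6 z [0.1221 0.136  0.1421]
cradle 1490 [ 485.3 -245. ] [251.2 128. ] 82.4 z [0.0218 0.0255 0.0282]
tab top 284 [558.   36.1] [32.  36.1] 8.2 z [0.1051 0.1082 0.1107]
block top 459 [558.   36.2] [70.3 50. ] 7.7 z [0.0685 0.0707 0.0731]
rod top 1317 [528.2 289.4] [ 59.1 173.8] 1.3 z [0.1371 0.1435 0.1469]
rod top 1419 [528.2 289.3] [ 59.1 173.8] 1.3 z [0.1334 0.1432 0.1469]
upright top 418 [525.9 386.6] [59.8 30.1] 5.1 z [0.1516 0.1554 0.1579]
base 2624 [532.  317.9] [110.2 191.2] 5.4 z [0.0105 0.0131 0.016 ]
table 0.0010645528789465786 0.0010954651645274094
S tab top 259 [558.9  33.1] [33.4 35.8] 6.9 z [0.103  0.1084 0.1107]
S rod top 1218 [539.9 286.6] [ 56.8 172.5] 8.0 z [0.1365 0.1431 0.1464]
S wide top 818 [ 479.3 -307.2] [51. 99.] 82.7 z [0.1216 0.1354 0.1422]
S narrow top 479 [ 494.2 -187.9] [25.9 97.6] 82.5 z [0.1216 0.1347 0.142 ]
S upr 388 [527.1 383.4] [60. 30.] 3.7 z [0.1513 0.155  0.1571]
```

```bash
cat >> h.py <<'E'
def go(x,y,z,ang=None,s=None):
    "row (mm,mm,mm,rad) from the measured pose to TCP x,y,z (mm) with tool y at heading ang (deg)"
    s=s or manip.state(); M=R(s['tool_rot']); p=np.array(s['tool_pos'])*1000
    d=M.T@(np.array([x,y,z])-p); h=np.degrees(np.arctan2(M[1,1],M[0,1]))
    t=0 if ang is None else -np.radians((ang-h+180)%360-180)
    print('row',d.round(1),round(t,4),'now',p.round(1),'head',round(h,2),'F',s['contact_force'].round(1),'w',round(s['gripper_width'],3),'t',round(s['time'],2))
E
python3 - <<'E'
from h import *
A=[np.load(f'/tmp/{n}.npz') for n in('top','scene')]
P=A[0]['P'].reshape(-1,3);Q=A[1]['P'].reshape(-1,3)
for n,p in(('top',P),('scene',Q)):
    p=p[np.isfinite(p[:,0])]
    print(n)
    for x in np.arange(0,.7,.1):
        print(round(x,1),[ (lambda k: round(float(p[k,2].max()),2) if k.sum()>5 else None)((abs(p[:,0]-x-.05)<.05)&(abs(p[:,1]-y-.05)<.05)) for y in np.arange(-.8,.0,.1)])
go(478.5,-305.5,220,-97.5)
E
```

```text
top
0.0 [None, None, None, None, None, None, None, None]
0.1 [0.01, 0.05, 0.01, 0.01, 0.01, 0.01, 0.01, 0.01]
0.2 [0.0, 0.01, 0.17, 0.18, 0.01, 0.01, 0.01, 0.29]
0.3 [None, None, 0.2, 0.13, 0.01, 0.01, 0.05, 0.05]
0.4 [None, None, 0.2, 0.01, 0.14, 0.14, 0.14, 0.01]
0.5 [None, 0.2, 0.2, 0.01, 0.14, 0.14, 0.14, 0.07]
0.6 [0.08, 0.09, 0.09, 0.09, 0.01, 0.03, 0.07, 0.11]
scene
0.0 [0.06, 0.06, 0.01, 0.01, 0.01, 0.01, 0.02, 0.27]
0.1 [0.06, 0.05, 0.01, 0.01, 0.01, 0.01, 0.01, 0.31]
0.2 [None, 0.2, 0.2, 0.17, 0.01, 0.01, 0.03, 0.35]
0.3 [None, 0.33, 0.34, 0.13, 0.01, 0.01, 0.05, 0.05]
0.4 [0.34, 0.34, 0.33, 0.01, 0.14, 0.14, 0.14, 0.01]
0.5 [0.34, 0.34, 0.2, 0.01, 0.14, 0.14, 0.14, 0.07]
0.6 [0.2, 0.2, 0.09, 0.09, 0.01, 0.03, 0.07, 0.11]
row [  10.7 -198.  -374.6] 0.4127 now [ 173.7 -599.9  230.3] head -73.86 F [ 1.  -0.5 -0.4] w 1.0 t 0.15
```

play_rows(
  plan=[
    [-40,-185,-80,0.1,-1],
    [-40,-185,-80,0.2,-1],
    [-40,-185,-80,0.3,-1],
    [-40,-185,-80,0.4127,-1],
    [-30,-198,-374.6,0.4127,-1],
    [-20,-198,-374.6,0.4127,-1],
    [-10,-198,-374.6,0.4127,-1],
    [0,-198,-374.6,0.4127,-1],
  ],
)

```text
time: 1.15
tool_pos: [0.4358, -0.3203, 0.2423]
tool_rot: [-0.046, 0.706, -0.047, -0.705]
contact_force: [0.6, -0.3, 0.0]
gripper_width: 1.0
```

Run:
```python
from h import *
go(478.5,-305.5,220,-97.5)
f,P=grab('wrist','w1.png'); np.savez('/tmp/w1',P=P,img=f['img'])
print(f['origin'],R(f['rotation']).round(2).tolist())
```

```text
row [ 22.4 -20.3 -40.4] 0.0002 now [ 435.8 -320.3  242.3] head -97.49 F [ 0.6 -0.3  0. ] w 1.0 t 1.15
[ 0.50423626 -0.32808414  0.38475984] [[-0.13, 0.95, 0.27], [-0.99, -0.13, -0.03], [0.0, -0.27, 0.96]]
```

View pics/w1.png

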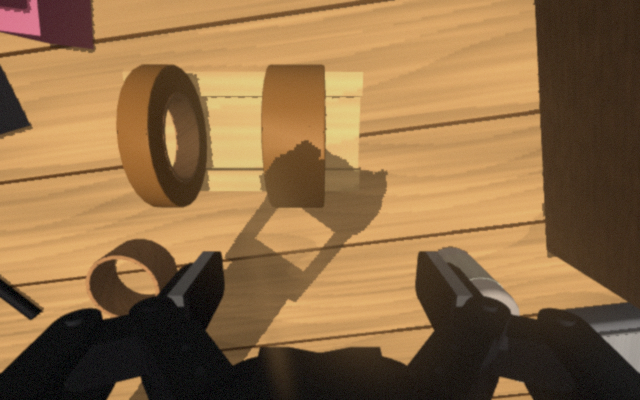

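Run:
```python
from h import *
P=np.load('/tmp/w1.npz')['P']
for n,(a,b) in dict(wide=(250,340),narrow=(105,205)).items():
    p=P[50:225,a:b].reshape(-1,3); p=p[(p[:,2]>.12)&(p[:,2]<.16)]
    print(n,[np.round(v,1) for v in cv2.minAreaRect((p[:,:2]*1000).astype(np.float32))],p[:,2].max(), np.percentile(p[:,2],95))
go(478.5,-305.5,220,-97.5)
```

```text
wide [array([ 478.6, -305.1]), array([47.8, 94.4]), np.float64(82.7)] 0.14232866755427515 0.14025552731702426
narrow [array([ 494.3, -186.7]), array([25.2, 94.3]), np.float64(82.4)] 0.14164778341263828 0.1398203095799876
row [ 19.1 -15.6 -36.7] 0.0052 now [ 440.1 -316.5  239. ] head -97.2 F [-0.3  3.6 -1.9] w 0.998 t 1.2
```

play_rows(
  plan=[
    [29,-16,-37,0,-1],
    [39,-16,-37,0,-1],
    [39,-16,-37,0,-1],
  ],
)

```text
time: 1.58
tool_pos: [0.4717, -0.3096, 0.2017]
tool_rot: [0.047, -0.705, 0.046, 0.707]
contact_force: [0.6, 1.0, -0.1]
gripper_width: 0.999
```

Run:
```python
from h import *
go(478.6,-305.2,113,-97.5)
```

```text
row [88.6 -5.2 -6.5] 0.0002 now [ 471.7 -309.6  201.7] head -97.49 F [ 0.6  1.  -0.1] w 0.999 t 1.57
```

play_rows(
  plan=[
    [0,-5,-6.5,0,-1],
    [25,-5.2,-6.5,0,-1],
    [50,-5.2,-6.5,0,-1],
    [50,-5.2,-6.5,0,-1],
  ],
)

```text
time: 2.08
tool_pos: [0.4786, -0.3053, 0.152]
tool_rot: [0.047, -0.705, 0.046, 0.706]
contact_force: [-0.9, 0.1, -0.1]
gripper_width: 1.002
```

Run:
```python
from h import *
go(478.6,-305.2,113,-97.5)
```

```text
row [39.  -0.1 -0.1] -0.0009 now [ 478.6 -305.3  152. ] head -97.55 F [-0.9  0.1 -0.1] w 1.002 t 2.08
```

play_rows(
  plan=[
    [20,0,0,0,-1],
    [39,0,0,0,-1],
    [39,0,0,0,-1],
    [39,0,0,0,1],
    [39,0,0,0,1],
    [39,0,0,0,1],
    [39,0,0,0,1],
    [39,0,0,0,1],
  ],
)

```text
time: 3.08
tool_pos: [0.4802, -0.3063, 0.1152]
tool_rot: [-0.046, 0.706, -0.047, -0.705]
contact_force: [-0.1, 0.1, 4.7]
gripper_width: 0.552
```

play_rows(
  plan=[
    [-10,0,0,0,1],
    [-35,0,0,0,1],
    [-70,0,0,0,1],
    [-110,0,0,0,1],
    [-130,0,0,0,1],
    [-130,0,0,0,1],
  ],
)

```text
time: 3.82
tool_pos: [0.4802, -0.3061, 0.2452]
tool_rot: [-0.046, 0.706, -0.047, -0.705]
contact_force: [-0.3, 0.8, -1.9]
gripper_width: 0.545
```

Run:
```python
from h import *
go(478.6,-305.2,243,-97.5)
f,P=grab('scene','s1.png');np.savez('/tmp/s1',P=P,img=f['img'])
```

```text
row [ 2.2 -0.7  1.7] 0.0 now [ 480.2 -306.1  245.2] head -97.5 F [-0.3  0.8 -1.9] w 0.545 t 3.83
```

View pics/s1.png

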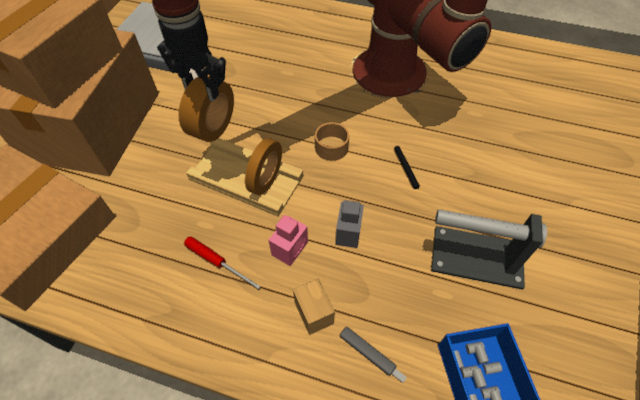

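Run:
```python
from h import *
from scipy.optimize import least_squares
for n,(a,b,c,d) in dict(top=(130,210,185,225),scene=(432,515,205,245)).items():
    P=np.load(f'/tmp/{n}.npz')['P'][c:d,a:b].reshape(-1,3)*1000
    p=P[(P[:,2]>115)&(P[:,2]<150)&(P[:,1]<360)]
    def r(q):
        dr=np.array([-np.sin(q[1]),np.cos(q[1]),0]); o=np.array([q[0],280,q[2]])
        v=p-o; return np.linalg.norm(v-np.outer(v@dr,dr),axis=1)-15
    s=least_squares(r,[535,.09,130],loss='soft_l1'); q=s.x
    dr=np.array([-np.sin(q[1]),np.cos(q[1])]); t=(p[:,:2]-[q[0],280])@dr
    print(n,q.round(3),np.degrees(q[1]),'tip',np.array([q[0],280])+dr*np.percentile(t,.5),'rms',np.median(abs(s.fun)),len(p))
P=np.load('/tmp/s1.npz')['P'][60:150,170:245].reshape(-1,3)*1000
p=P[(P[:,2]>130)&(P[:,2]<300)]; print('roll min z',np.percentile(p[:,2],[0.5,1,3]), p[p[:,2]<150].mean(0))
```

```text
top [5.35793e+02 9.20000e-02 1.30644e+02] 5.2539191173582065 tip [542.84771811 203.28195313] rms 0.684823872416283 1119
scene [5.35016e+02 9.10000e-02 1.30315e+02] 5.197115471546565 tip [542.26611019 200.28763141] rms 0.7825365007273124 1235
roll min z [147.65978987 150.47783828 158.34605105] [ 482.92876062 -284.26064592  147.21881748]
```

play_rows(
  plan=[
    [-40,0,0,0,1],
    [-45,-40,-1,0,1],
    [-45,-100,-2,-0.05,1],
    [-45,-160,-4,-0.1,1],
    [-45,-220,-6,-0.15,1],
    [-45,-280,-8,-0.2,1],
    [-45,-340,-10,-0.222,1],
    [-45,-395,-11,-0.222,1],
  ],
)

```text
time: 4.88
tool_pos: [0.5411, 0.0865, 0.2859]
tool_rot: [-0.032, -0.705, -0.032, 0.708]
contact_force: [1.2, -0.7, -3.4]
gripper_width: 0.55
```

play_rows(
  plan=[
    [0,-30,0,0,1],
    [0,-48,0,0,1],
    [0,-48,0,0,1],
    [0,-48,0,0,1],
  ],
)

```text
time: 5.38
tool_pos: [0.5378, 0.1311, 0.2885]
tool_rot: [-0.032, -0.706, -0.032, 0.707]
contact_force: [0.7, 0.6, -2.8]
gripper_width: 0.549
```

Run:
```python
from h import *
go(549,132.1,163,-84.8)
f,P=grab('wrist','w2.png');np.savez('/tmp/w2',P=P,img=f['img'])
```

```text
row [125.5  -0.  -11.4] -0.0009 now [537.8 131.1 288.5] head -84.85 F [ 0.7  0.6 -2.8] w 0.549 t 5.38
```

View pics/w2.png

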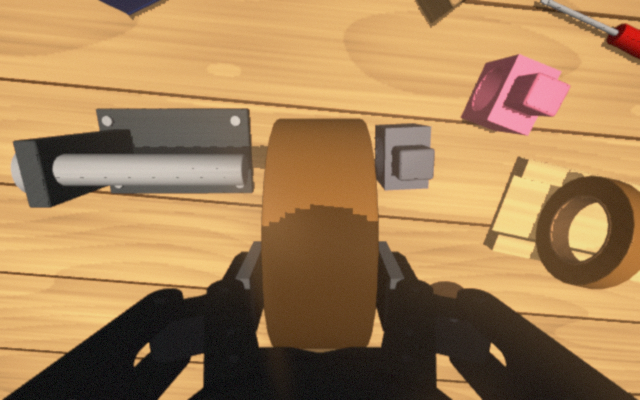

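Run:
```python
from h import *
from scipy.optimize import least_squares
A=np.load('/tmp/w2.npz')['P']*1000
def fit(p,r0,g,y0,yaw=None):
    def r(q):
        dr=np.array([-np.sin(q[1]),np.cos(q[1]),0]); v=p-np.array([q[0],y0,q[2]]); return np.linalg.norm(v-np.outer(v@dr,dr),axis=1)-r0
    s=least_squares(r,g,loss='soft_l1'); q=s.x; dr=np.array([-np.sin(q[1]),np.cos(q[1])]); t=(p[:,:2]-[q[0],y0])@dr
    print(q.round(3),'yaw',np.degrees(q[1]).round(2),'ends',[(np.array([q[0],y0])+dr*np.percentile(t,k)).round(1) for k in(.5,99.5)],np.median(abs(s.fun)).round(2),len(p))
P=A[145:195,55:255].reshape(-1,3); p=P[(P[:,2]>118)&(P[:,2]<150)&(P[:,1]<365)]; fit(p,15,[535,.09,130],280)
P=A[120:340,268:372].reshape(-1,3); p=P[(P[:,2]>230)&(P[:,2]<340)]; fit(p,65,[540,.09,250],131)
```

```text
[5.36041e+02 9.10000e-02 1.29120e+02] yaw 5.23 ends [array([543.1, 202.4]), array([528.4, 363.7])] 0.39 5803
[5.35460e+02 9.00000e-02 2.48196e+02] yaw 5.16 ends [array([537.4, 109.5]), array([533.4, 154. ])] 0.34 22613
```

play_rows(
  plan=[
    [20,0,-14,0,1],
    [60,0,-14,0,1],
    [100,0,-14,0,1],
    [123.5,0,-14,0,1],
    [123.5,0,-14,0,1],
    [123.5,0,-14,0,1],
  ],
)

```text
time: 6.18
tool_pos: [0.5527, 0.1329, 0.1671]
tool_rot: [0.032, 0.707, 0.032, -0.706]
contact_force: [-0.1, -0.5, -1.3]
gripper_width: 0.547
```

Run:
```python
from h import *
go(535.7,307,165,-84.8)
f,P=grab('scene','s2.png')
im=cv2.imread('pics/s2.png')[130:300,330:580]; cv2.imwrite('pics/s2c.png',cv2.resize(im,None,fx=3,fy=3))
```

```text
row [   2.1 -174.9    1.3] -0.0007 now [552.7 132.9 167.1] head -84.84 F [-0.1 -0.5 -1.3] w 0.547 t 6.17
```

View pics/s2c.png

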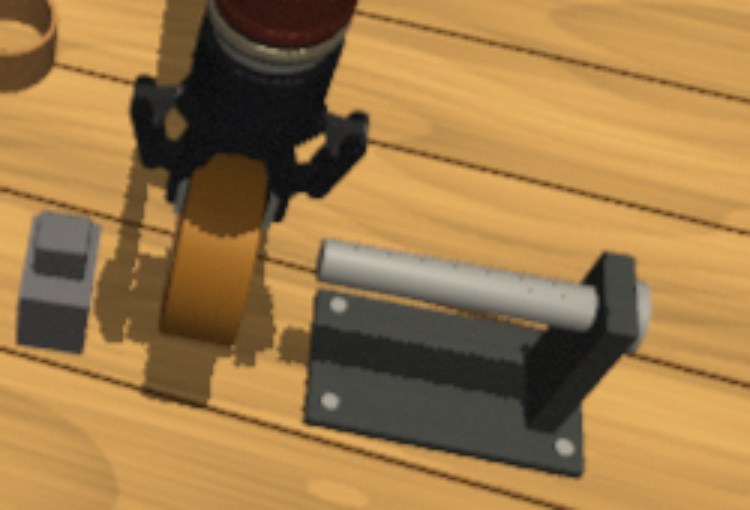

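play_rows(
  plan=[
    [2,-25,1,0,1],
    [2,-50,1,0,1],
    [2,-75,1,0,1],
    [2,-100,1,0,1],
    [2,-125,1,0,1],
    [2,-150,1,0,1],
    [2,-175,1,0,1],
    [2,-175,1,0,1],
  ],
)

```text
time: 7.22
tool_pos: [0.5356, 0.3093, 0.1657]
tool_rot: [0.033, 0.707, 0.033, -0.705]
contact_force: [-0.9, 0.8, -2.7]
gripper_width: 0.55
```

Run:
```python
from h import *
go(535.7,307,148,-84.8)
```

```text
row [17.7  2.3  0.1] 0.0024 now [535.6 309.3 165.7] head -84.66 F [-0.9  0.8 -2.7] w 0.55 t 7.22
```

play_rows(
  plan=[
    [8,2,0,0,1],
    [15,2,0,0,1],
    [16,2,0,0,1],
    [16,2,0,0,1],
  ],
)

```text
time: 7.72
tool_pos: [0.5349, 0.3052, 0.1472]
tool_rot: [-0.032, -0.706, -0.032, 0.707]
contact_force: [1.0, 0.2, -2.2]
gripper_width: 0.547
```

play_rows(
  plan=[
    [0,0,0,0,-0.2],
    [0,0,0,0,-0.5],
    [0,0,0,0,-0.5],
    [0,0,0,0,-0.5],
  ],
)

```text
time: 8.22
tool_pos: [0.5352, 0.3058, 0.1479]
tool_rot: [0.032, 0.707, 0.032, -0.706]
contact_force: [0.5, 0.0, 0.4]
gripper_width: 0.75
```

Run:
```python
from h import *
go(535.7,307,300,-84.8)
f,P=grab('scene','s3.png')
im=cv2.imread('pics/s3.png')[130:300,380:580]; cv2.imwrite('pics/s3c.png',cv2.resize(im,None,fx=3,fy=3))
```

```text
row [-152.1   -1.2   -0.7] 0.0004 now [535.2 305.8 147.9] head -84.78 F [0.5 0.  0.4] w 0.75 t 8.22
```

View pics/s3c.png

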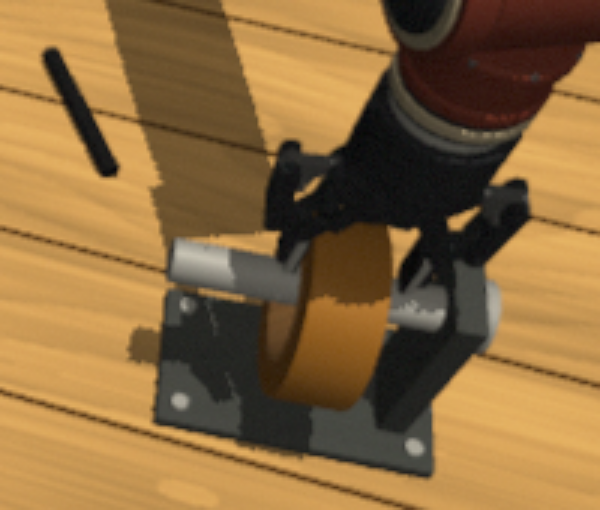

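play_rows(
  plan=[
    [-20,0,0,0,-0.5],
    [-50,0,0,0,-0.5],
    [-85,0,0,0,-0.6],
    [-85,50,0,0,-1],
    [-85,105,0,0,-1],
    [-85,165,1,-0.047,-1],
    [-85,225,1,-0.047,-1],
    [-85,255,1.5,-0.047,-1],
  ],
)

```text
time: 9.28
tool_pos: [0.5572, 0.0489, 0.2346]
tool_rot: [0.048, 0.706, 0.048, -0.705]
contact_force: [-0.2, 0.6, -1.7]
gripper_width: 0.997
```

play_rows(
  plan=[
    [10,10,0,0,-1],
    [50,16,0,0,-1],
    [85,16,0,0,-1],
    [85,16,0,0,-1],
  ],
)

```text
time: 9.78
tool_pos: [0.5564, 0.0369, 0.1441]
tool_rot: [-0.049, -0.703, -0.05, 0.708]
contact_force: [-0.2, 0.3, 0.4]
gripper_width: 1.003
```

Run:
```python
from h import *
go(558.4,34.8,72,-82.1)
f,P=grab('wrist','w3.png');np.savez('/tmp/w3',P=P*1000,img=f['img'])
p=P[100:300,200:440].reshape(-1,3)*1000
for a,b in((100,116),(64,76)):
    q=p[(p[:,2]>a)&(p[:,2]<b)]; print(len(q),[np.round(v,1) for v in cv2.minAreaRect(q[:,:2].astype(np.float32))],np.median(q[:,2]))
```

```text
row [72.   2.4 -2.2] 0.0013 now [556.4  36.9 144.1] head -82.03 F [-0.2  0.3  0.4] w 1.003 t 9.78
3145 [array([559.3,  35.4]), array([31.3, 36. ]), np.float64(7.7)] 107.52807177996071
3274 [array([558.5,  35.2]), array([70.8, 50.2]), np.float64(7.7)] 69.70559897671416
```

View pics/w3.png

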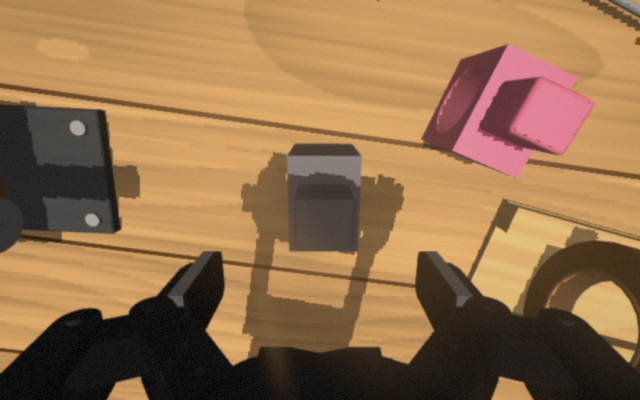

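play_rows(
  plan=[
    [20,1.8,-2.4,0.005,-1],
    [50,1.8,-2.4,0.005,-1],
    [70,1.8,-2.4,0.005,-1],
    [70,1.8,-2.4,0.005,-1],
    [70,1.8,-2.4,0.005,1],
    [70,1.8,-2.4,0.005,1],
    [70,1.8,-2.4,0.005,1],
    [70,1.8,-2.4,0.005,1],
  ],
)

```text
time: 10.82
tool_pos: [0.5625, 0.0344, 0.0789]
tool_rot: [0.047, 0.706, 0.047, -0.705]
contact_force: [0.9, 1.0, 3.7]
gripper_width: 0.412
```

play_rows(
  plan=[
    [0,0,0,0,1],
    [0,0,0,0,1],
  ],
)

```text
time: 11.08
tool_pos: [0.5626, 0.0344, 0.0789]
tool_rot: [0.047, 0.706, 0.047, -0.705]
contact_force: [-0.3, 1.3, 6.3]
gripper_width: 0.411
```

Run:
```python
from h import *
go(558.8,35.3,150,-84.8)
```

```text
row [-71.1  -1.4   3.4] 0.0423 now [562.6  34.4  78.9] head -82.37 F [-0.3  1.3  6.3] w 0.411 t 11.07
```

play_rows(
  plan=[
    [-10,0,0,0,1],
    [-45,0,0,0,1],
    [-95,0,0,0,1],
    [-95,-40,-1,0.02,1],
    [-95,-80,-3,0.042,1],
    [-95,-107,-4,0.042,1],
    [-95,-107,-4,0.042,1],
    [-95,-107,-4,0.042,1],
  ],
)

```text
time: 12.08
tool_pos: [0.551, 0.1403, 0.1722]
tool_rot: [-0.032, -0.706, -0.032, 0.707]
contact_force: [0.1, 0.4, -1.3]
gripper_width: 0.409
```

Run:
```python
from h import *
go(548.3,142.2,173.6,-84.8)
print(R(manip.state()['tool_rot'])[:,0].round(3))
f,P=grab('wrist','w4.png');np.savez('/tmp/w4',P=P*1000,img=f['img'])
```

```text
row [-1.4 -2.1  2.5] 0.0003 now [551.  140.3 172.2] head -84.78 F [ 0.1  0.4 -1.3] w 0.409 t 12.07
[-0.001 -0.001 -1.   ]
```

View pics/w4.png

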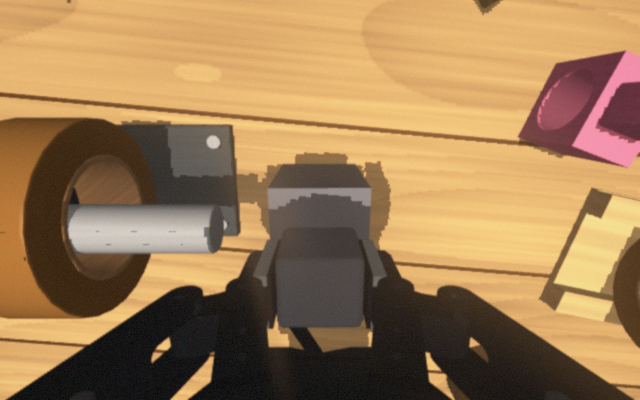

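Run:
```python
from h import *
P=np.load('/tmp/w4.npz')['P']
p=P[155:330,262:378].reshape(-1,3); print(np.percentile(p[:,2],[2,25,50,75,98]).round(1))
for u0,u1,v0,v1,n in((282,360,235,318,'tab'),(272,368,192,225,'blk')):
    q=P[v0:v1,u0:u1].reshape(-1,3); m=np.nanmedian(q[:,2]); print(n,m)
p=P[155:330,255:385].reshape(-1,3)
q=p[abs(p[:,2]-(172.2-25+54))<7]; print('tab',len(q),[np.round(v,1) for v in cv2.minAreaRect(q[:,:2].astype(np.float32))],np.percentile(q[:,2],[5,50,95]).round(1))
q=P[155:330,268:374].reshape(-1,3); q=q[abs(q[:,2]-(172.2-25+16))<7]; print('blk',len(q),[np.round(v,1) for v in cv2.minAreaRect(q[:,:2].astype(np.float32))],np.percentile(q[:,2],[5,50,95]).round(1), q[np.argmax(q[:,0])])
print(np.nanmedian(P[170:182,290:350].reshape(-1,3),axis=0))
print('at tip -> rod',P[228,195])
```

```text
[nan nan nan nan nan]
tab 200.7094489529938
blk 163.04153017495466
tab 7448 [array([548. , 140.8]), array([32.7, 52.9]), np.float64(5.9)] [197.1 200.9 204.1]
blk 4868 [array([569., 143.]), array([27.5, 50.3]), np.float64(4.6)] [161.4 163.  164.8] [584.54561977 119.67343976 162.25846185]
[582.14379224 143.68016737 134.28534867]
at tip -> rod [548.03117796 210.89730585 144.11380803]
```

play_rows(
  plan=[
    [-1.5,0,-1,0,1],
    [-1.5,-20,-1,0,1],
    [-1.5,-35,-1,0,1],
    [-1.5,-50,-1,0,1],
    [-1.5,-62,-1,0,1],
    [-1.5,-70,-1,0,1],
    [-1.5,-70,-1,0,1],
  ],
)

```text
time: 13.0
tool_pos: [0.5458, 0.2113, 0.174]
tool_rot: [-0.033, -0.706, -0.032, 0.706]
contact_force: [-0.4, -1.0, -1.5]
gripper_width: 0.41
```

Run:
```python
from h import *
go(541.3+3.4,219-.7,173.6,-84.8)
```

```text
row [ 0.4 -7.1  0.5] 0.0013 now [545.8 211.3 174. ] head -84.73 F [-0.4 -1.  -1.5] w 0.41 t 13.0
```

play_rows(
  plan=[
    [0,-2,0,0,1],
    [0,-5,0,0,1],
    [0,-7,0,0,1],
    [0,-7,0,0,1],
  ],
)

```text
time: 13.5
tool_pos: [0.5453, 0.2177, 0.1741]
tool_rot: [-0.032, -0.706, -0.032, 0.706]
contact_force: [-0.1, 0.3, -1.1]
gripper_width: 0.411
```

play_rows(
  plan=[
    [0,-1,0,0,1],
    [0,-2,0,0,1],
    [0,-2,0,0,1],
  ],
)

```text
time: 13.88
tool_pos: [0.5452, 0.219, 0.174]
tool_rot: [-0.033, -0.706, -0.032, 0.706]
contact_force: [-0.3, -3.1, -1.5]
gripper_width: 0.409
```

play_rows(
  plan=[
    [0,-1,0,0,1],
    [0,-2,0,0,1],
    [0,-2,0,0,1],
  ],
)

```text
time: 14.25
tool_pos: [0.5452, 0.2193, 0.174]
tool_rot: [-0.034, -0.706, -0.03, 0.706]
contact_force: [1.0, -7.8, -0.7]
gripper_width: 0.411
```

play_rows(
  plan=[
    [3,0,0,0,1],
    [6,0,0,0,1],
    [9,0,0,0,1],
    [9,0,0,0,1],
  ],
)

```text
time: 14.75
tool_pos: [0.5463, 0.2194, 0.1664]
tool_rot: [0.034, 0.707, 0.03, -0.705]
contact_force: [0.9, -9.4, 2.5]
gripper_width: 0.415
```

play_rows(
  plan=[
    [0,-1,0,0,1],
    [0,-2,0,0,1],
    [0,-2,0,0,1],
  ],
)

```text
time: 15.12
tool_pos: [0.5463, 0.2196, 0.1663]
tool_rot: [0.035, 0.707, 0.029, -0.705]
contact_force: [1.0, -14.1, 2.7]
gripper_width: 0.409
```

play_rows(
  plan=[
    [0,0,0,0,0.0],
    [0,0,0,0,-0.3],
    [0,0,0,0,-0.3],
    [0,0,0,0,-0.3],
  ],
)

```text
time: 15.62
tool_pos: [0.5445, 0.2242, 0.165]
tool_rot: [-0.032, -0.706, -0.033, 0.706]
contact_force: [0.2, 0.3, 0.7]
gripper_width: 0.652
```

Run:
```python
from h import *
go(545.3,219,260,-84.8)
f,P=grab('scene','s4.png')
im=cv2.imread('pics/s4.png')[130:300,380:580]; cv2.imwrite('pics/s4c.png',cv2.resize(im,None,fx=3,fy=3))
```

```text
row [-95.    5.2  -0.3] 0.0008 now [544.5 224.2 165. ] head -84.75 F [0.2 0.3 0.7] w 0.652 t 15.62
```

View pics/s4c.png

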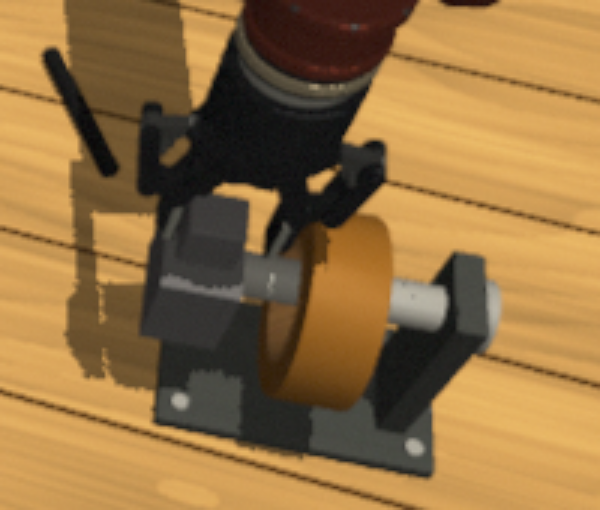

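Cap on rod, roll behind it. Centre the fingers on the tab (back 5 mm), rise clear, and check from above.

play_rows(
  plan=[
    [0,4,0,0,-0.3],
    [-15,4,0,0,-0.3],
    [-45,4,0,0,-0.3],
    [-95,4,0,0,-0.3],
    [-150,4,0,0,-0.3],
    [-150,30,0,0,-0.3],
    [-150,90,0,0,-0.3],
    [-150,110,0,0,-0.3],
  ],
)

```text
time: 16.68
tool_pos: [0.5551, 0.1119, 0.3166]
tool_rot: [0.031, 0.707, 0.031, -0.706]
contact_force: [0.3, 0.3, -0.1]
gripper_width: 0.651
```

play_rows(
  plan=[
    [0,0,0,0,-0.3],
    [0,0,0,0,-0.3],
  ],
)

```text
time: 16.92
tool_pos: [0.5547, 0.115, 0.3153]
tool_rot: [0.032, 0.706, 0.033, -0.706]
contact_force: [-0.3, 0.4, 0.1]
gripper_width: 0.652
```

Run:
```python
from h import *
s=manip.state(); print(s['tool_pos'],s['contact_force'])
u=np.array([-.0912,.9958]); tip=np.array([542.7,202])
ims=[]
for n in('scene','top','wrist'):
    f,P=grab(n,n+'5.png'); P=P*1000
    p=P.reshape(-1,3); r=p[:,:2]-tip; t=r@u; l=r@np.array([u[1],-u[0]])
    for nm,k in(('tab',(abs(p[:,2]-193)<7)&(abs(t-17)<40)&(abs(l)<40)),('blk',(abs(p[:,2]-155)<5)&(abs(t-17)<45)&(abs(l)<45))):
        if k.sum()>30: print(n,nm,k.sum(),'t',np.percentile(t[k],[1,99]).round(1),'l',np.percentile(l[k],[1,99]).round(1),'z',np.median(p[k,2]).round(1))
    k=(p[:,2]>155)&(p[:,2]<180)&(t>60)&(t<165)&(abs(l)<40)
    if k.sum()>30: print(n,'roll',k.sum(),'t',np.percentile(t[k],[1,99]).round(1),'l',np.percentile(l[k],[1,99]).round(1),'top',np.percentile(p[k,2],97).round(1))
im=cv2.imread('pics/wrist5.png'); sc=cv2.imread('pics/scene5.png')
cv2.imwrite('pics/fin.png',cv2.resize(np.vstack([im,sc]),None,fx=.75,fy=.75))
```

```text
[0.55467838 0.1150463  0.3153229 ] [-0.34908663  0.37868401  0.06346913]
scene tab 322 t [-2.5 32.8] l [-12.3  19.1] z 193.2
scene blk 437 t [-9.8 40.2] l [-32.9  36.9] z 154.8
scene roll 1014 t [ 77.7 125.3] l [-38.5  39.5] top 173.3
top tab 109 t [24.5 36.1] l [-13.2  17.6] z 193.4
top blk 54 t [36.8 43.1] l [-33.4  35.8] z 156.3
top roll 1158 t [ 80.5 128. ] l [-39.   38.7] top 174.0
wrist tab 1613 t [-0.7 34.2] l [-12.4  19.2] z 192.2
wrist blk 2146 t [-7.7 41.9] l [-33.   36.9] z 154.2
wrist roll 4759 t [ 79.6 126.8] l [-38.6  39.4] top 171.7
```

View pics/fin.png

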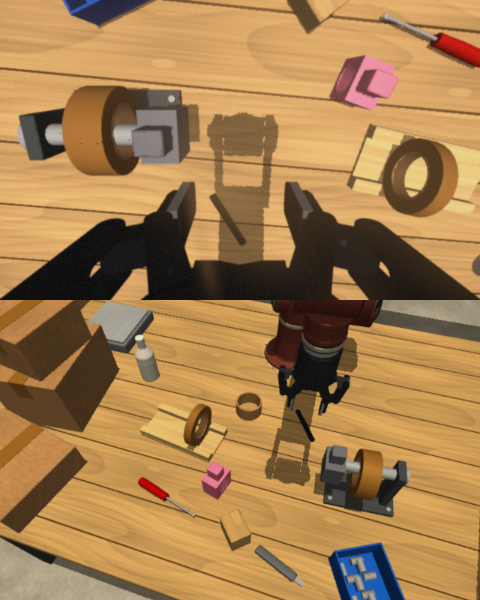

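```bash
python3 -c "
from plant import manip
print(manip.job_done())"
```

```text
the job is handed in; nothing more can be done
None
```

The wide roll now hangs on the holder's rod and the grey end cap is pushed fully home. The narrow roll and the pink look-alike were left alone. I handed the job in at about 17 s on the robot's clock, and no verdict is reported.

- **Cap:** its centre is about 17 mm past the rod tip, and the wrist and scene cameras agree to within their calibration. It sits at a height of about 139 mm, the resting height expected after letting go. While pushing, the tool stopped advancing and the resisting force rose to 14 N, so the rod end is against the hole bottom.
- **Wide roll:** it spans about 80 to 127 mm along the rod, behind the cap, with its top at about 172 mm, as expected for a hung roll.
- **Narrow roll:** the last picture shows it still standing in the cradle.
- **Gripper:** it is well clear of everything, and the force reading is about zero.

No check failed. The only disagreement was about 3 mm in y between the top and scene cameras. The wrist camera came out close to the top one, so I relied mainly on the wrist camera and on the contact felt while pushing.

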